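# Run the shop shutter with its hold-to-run key

### The job

Open up the crockery shop: pull the red-headed key straight up out of its spring catch in the key stand, push it blade-down fully home into the key switch on the grey control station, working it past the lock's sticky wafers without forcing it, then turn it clockwise a quarter turn. The switch springs back when let go, so finish still gripping the key and holding it turned; leave the other two keys in the stand and do not shift the teacup or the rice bowl.

Things in the scene. Friction and masses are not known exactly. Their poses are not given: they have to be found in the camera images.
- key_red: Shutter key, upright in a slot of the stand. Origin: centre of its shoulder's underside, where the blade begins; z up to the head, x across blade and head, y through them. Above: steel shoulder 18 x 8 mm, 8 mm high; then the red head, 30 (x) x 10 (y) mm, 8 to 38 mm up. Below: blade 11 (x) x 4 (y) mm, 24 long, round tip; its top 5.5 mm is 7 wide. Same both ways round. 28 to 49 g.
- red_head (a point): Middle of the red head, 23 mm above the key's origin, axes as the key: the place to grip it, across its 10 mm thickness (y). Fingers reaching 20 mm below this point just clear the stand and the lock.
- key_blue: A key of the same shape and axes with a blue head, in another slot of the stand. It stays there.
- key_yellow: A key of the same shape and axes with a yellow head, in another slot of the stand. It stays there.
- key_stand: Oak block fixed to the counter, 50 (x) x 172 (y) mm, 42 high; origin at the centre of its underside. Key slots in its top at x = 0, y = -55, 0, +55 mm, long side along y. Keys stand with the shoulder on the top (origin 42 mm up), heads flat along the stand's y. A sprung ball in each slot holds the key; it gives way at an upward pull of about 8 N, within the first 4 mm.
- station: Grey control station fixed to the counter, 80 (x) x 186 (y) mm, 62 high; origin at the centre of its underside. On top in a row along y: key switch in a steel bezel at y = +52 mm, green lamp in the middle, red mushroom stop button (39 mm wide, 30 mm over the cover) at y = -52. Pushing or prying the key against it beyond 90 N counts as forcing.
- keyway (a point): Centre of the keyway's mouth in the round brass lock face, 70 mm above the counter, z up; turns with the plug. x runs along the slot (12.2 x 5.2 mm, 26 deep, long edges countersunk 2 mm); at rest it is the station's x. Two sticky sprung wafers, 9 and 20 mm down, resist the blade with some 5 to 14 N each, less while wiggled. Home: shoulder on the face, key's origin on this point.
- lock_plug (a joint): Turn of the lock plug, rad: 0 at rest, growing clockwise seen from above, stop at 1.57. Locked until the key is within about 2 mm of home. A spring turns it back (0.02 N m at 0, 0.06 N m at the stop). The blade has about 0.1 rad of play in the slot, so the plug lags the key; levering on past the stop is forcing. The shutter runs while it is above 1.25.
- teacup: White cup, 76 mm across, 62 mm high, handle at its +y side; origin at the centre of its foot. Not to be moved.
- rice_bowl: Blue bowl, 100 mm across, 50 mm high; origin at the centre of its foot. Not to be moved.
There are look-alikes about, which are no part of the job. Leave any orange or yellow look-alike of the key_stand alone.

How it is judged:
On the way, in this order (a step that is already met when the one before it is completed fails the run):
1. the red key is pulled clear of the key stand (z of key_red in the frame of key_stand above 0.072 m and contact force between the fingers and key_red above 1 N), for 0.1 s.
2. the red key is pushed fully home into the key switch (z of key_red in the frame of keyway below 0.0025 m and horizontal distance between key_red and keyway below 0.003 m and angle between the z axis of key_red and the z axis of keyway, either way round below 0.12 rad), for 0.1 s.
At the end, for the whole second after the job is handed in: Through the last second the fingers grip the red key (over 2 N); it is home in the keyway (shoulder within 2.5 mm of the face, 3 mm of the axis); the plug is beyond 1.25 rad clockwise; the other keys are within 10 mm of their places, cup and bowl within 20 mm (value of joint lock_plug above 1.25 rad and z of key_red in the frame of keyway below 0.0025 m and horizontal distance between key_red and keyway below 0.003 m and angle between the x axis of key_red and the x axis of keyway, either way round below 0.3 rad and contact force between the fingers and key_red above 2 N and distance of each of key_blue, key_yellow from where it was at the start of the episode below 0.01 m and distance of each of teacup, rice_bowl from where it was at the start of the episode below 0.02 m); the arm keeps its last pose, push and grip.
It fails at once if the key is forced: over 90 N between the red key and the control station (contact force between key_red and station above 90 N).
It fails at once if another key is pulled or knocked out of its place (over 10 mm) (distance of any of key_blue, key_yellow from where it was at the start of the episode above 0.01 m).
It fails at once if the teacup or the rice bowl is shifted by more than 20 mm (distance of any of teacup, rice_bowl from where it was at the start of the episode above 0.02 m).
It also fails if it takes over 54 s, if anything falls off the work surface, if the arm or the gripper's body presses on something with over 40 N, if the wrist force passes 120 N, or if a joint passes its speed limit or range.

### The arm

A 7-joint arm with a two-finger parallel gripper is mounted at the origin on the work surface. World frame = base frame: x ahead of the robot, y to its left, z up, the work surface at z = 0. Lengths are in m, angles in rad, forces in N, time in s.
With the tool pointing down it reaches from about 0.425 to 0.825 m from the base axis. Payload 3.6 kg.
Tool frame: the origin (TCP) lies between the finger pads; the fingertips stand 17 mm ahead of it and the grasp point (between the pads) lies 2 mm behind it; z points along the fingers, y is the line along which they close (so a half turn about z gives the same grasp; the last joint's range is limited). The gripper opens to 93 mm and grips with 3 to 60 N. Pads are 15 mm wide; open, the fingers measure 128 mm over their backs; the gripper's body (75 mm by 188 mm) begins 65 mm behind the grasp point.
Start: joints at [-1.185, 0.615, -0.013, 1.423, 0.008, 1.103, -0.04], TCP at [0.26, 0.596, 0.236] pointing down, gripper open.
Joint ranges: [-3.12, 3.12], [-0.3, 2.06], [-1.34, 1.32], [0.26, 2.42], [-1.36, 4.5], [0.01, 1.98], [-2.84, 2.84]. Speed limits (rad/s): [2.79, 2.79, 3.14, 3.14, 3.14, 3.14, 3.14].

### API

Orientations are given as a unit quaternion [x, y, z, w].
In Python, from station import arm gives the robot as it stands.
- The arm moves only by the shell command python3 -m crank 'ROWS' [FORCE]. ROWS is JSON, a list of rows, each an object with "offset": the shift along the world's x, y, z in mm, a list of three; "roll": the turn about the world's z in rad; "claw": the closure, from 0 (fully open) to 1 (shut). A call has 1 to 12 rows; each row shifts and turns the commanded pose from where the row before left it; what a row does not reach is not made up. A row lasts 1/12 s, in which the tool goes at most 41.7 mm and 7.16 degrees, less where a joint would pass 70% of its speed; a pose out of reach is approached as far as the arm can. A call with a gripper value outside its range is refused whole. The fingers move at their own pace and stop on an object; FORCE is the grip in N (left out, the last holds). Time passes only in rows, so rows that do not move let the fingers close. It gives the time, the measured TCP pose, the force, the opening and the grip force at its end, in the units of the state.
- arm.sense(): the state, without advancing time (a new reading comes with each control period).
- arm.read_camera(name): name is "side" or "top"; returns the picture (420x560x3 uint8, blue, green, red); there is no depth.
- arm.calibration(name): a dict with "K" (3x3 intrinsics, pixels), "camera_from_world" (4x4, takes a point from world to camera coordinates). Camera axes: x right, y up, looking along -z (the intrinsics and any distortion apply to the point x, -y, -z); pixel columns grow to the right and rows downward; lengths in m; the calibration is good to about 2 mm. A picture is of the moment at which its call begins. calibration takes no time and is no camera call.
- arm.finish_job(): hands the job in; it is judged then, once.
The state is a dict: "time": time; "joint_pos": joint angles; "joint_velocities": joint speeds; "joint_efforts": joint torques, N m; "position": TCP position; "eef_rot": TCP orientation; "ft_force": force on the tool from outside, world axes, zero at the start; "wrist_torque": the same for the moment, N m; "finger_gap": finger opening in m; "grip_force": force on a finger pad.
Only numpy, scipy, OpenCV 4.12 (cv2) and the standard library are available. Lean on these libraries where they do the work, as an engineer would, in place of code of your own. Each camera call takes 0.05 s, during which the arm holds its last target. There are 200 camera calls.

## Working session

There is one attempt and no reset: what is moved stays moved. The work goes in short steps, Python scripts to look and compute and a shell command to move; the robot and the scene stay as the last step left them, time stands still between calls to the robot, and variables do not carry over. Pictures are saved under pics/ and viewed, at most 10 in all, crops included, and the job is handed in when it is done.

```bash
mkdir -p pics; ls; python3 - <<'E'
from station import arm
import cv2
for n in("top","side"):
    cv2.imwrite(f"pics/{n}0.png",arm.read_camera(n)); c=arm.calibration(n); print(n,c)
print(arm.sense())
E
```

```text
pics
top {'K': array([[455.94783591,   0.        , 278.50010118],
       [  0.        , 455.94783591, 207.71302217],
       [  0.        ,   0.        ,   1.        ]]), 'camera_from_world': array([[ 0.01676497, -0.99937125,  0.0312415 ,  0.04608107],
       [ 0.99286234,  0.02032961,  0.11752058, -0.52985995],
       [-0.11808182,  0.02904828,  0.9925789 , -1.05201337],
       [ 0.        ,  0.        ,  0.        ,  1.        ]])}
side {'K': array([[396.55065446,   0.        , 279.97863279],
       [  0.        , 396.55065446, 209.93506176],
       [  0.        ,   0.        ,   1.        ]]), 'camera_from_world': array([[-0.99675872, -0.07918686,  0.01419482,  0.50704286],
       [ 0.05068346, -0.48108718,  0.87520644, -0.05466905],
       [-0.06247591,  0.8730891 ,  0.4835413 , -0.90472809],
       [ 0.        ,  0.        ,  0.        ,  1.        ]])}
{'time': 0.1, 'joint_pos': array([-1.18549406,  0.61582791, -0.01262665,  1.4247138 ,  0.00810712,
        1.1034172 , -0.04041091]), 'joint_velocities': array([-2.62527196e-04, -3.22971935e-03, -2.57693549e-05, -4.32508678e-03,
       -3.54633770e-04, -2.82529632e-04,  5.88307881e-04]), 'joint_efforts': array([ 8.77530529e-04, -4.60039866e+01,  2.09853267e-01, -1.66243279e+01,
       -6.11415063e-02,  1.69233122e-02,  9.77067634e-05]), 'position': array([0.25988773, 0.59505331, 0.23460168]), 'eef_rot': array([ 2.04416956e-01,  9.78883224e-01, -1.13647565e-03, -2.22371202e-04]), 'ft_force': array([-0.0996388 ,  0.64924873, -0.17786303]), 'wrist_torque': array([0.00389856, 0.00493564, 0.03519689]), 'grip_force': 0.0, 'finger_gap': 0.09293055259572862}
```

View pics/top0.png

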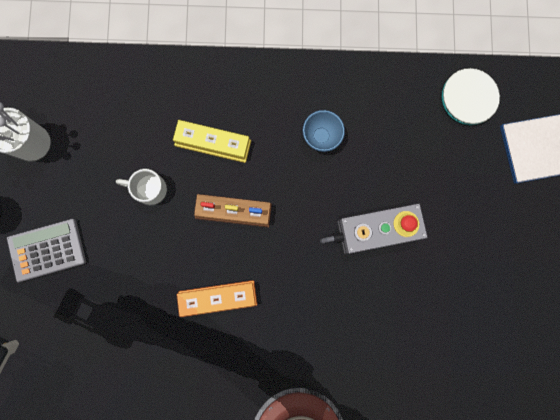

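View pics/side0.png

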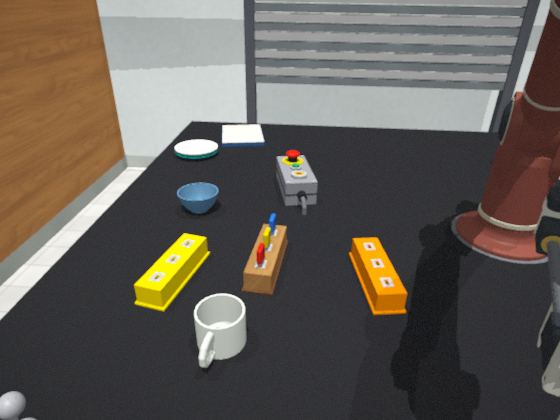

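Top view: red key ≈(207,205), yellow (232,209), blue (255,211) in the oak stand. On the station, the key switch is ≈(363,232), the lamp (385,228) and the stop (408,223). The cup is at (148,187), the bowl at (324,132), and the yellow and orange stands are look-alikes. In the side view the red key is at (261,255) and the switch at (299,174).

```bash
cat > h.py <<'E'
import numpy as np, cv2
from station import arm
from scipy.optimize import least_squares
def proj(n,P):
    c=arm.calibration(n); T=c["camera_from_world"]; p=np.atleast_2d(P)@T[:3,:3].T+T[:3,3]
    q=(p*[1,-1,-1])@c["K"].T; return q[:,:2]/q[:,2:]
def onz(n,uv,z):
    c=arm.calibration(n); T=c["camera_from_world"]; R=T[:3,:3]; o=-R.T@T[:3,3]
    d=R.T@(np.linalg.inv(c["K"])@[uv[0],uv[1],1]*[1,-1,-1]); return o+d*(z-o[2])/d[2]
def tri(a,b,x0=(.6,.2,.06)):
    s=least_squares(lambda p:np.r_[proj("top",p)[0]-a,proj("side",p)[0]-b],x0); return s.x,np.abs(s.fun).max()
def blob(im,lo,hi,box):
    x0,y0,x1,y1=box; h=cv2.cvtColor(im,cv2.COLOR_BGR2HSV)
    m=cv2.inRange(h,np.array(lo),np.array(hi))
    if lo[0]<1: m|=cv2.inRange(h,np.array([172,lo[1],lo[2]]),np.array([180,255,255]))
    k=np.zeros_like(m); k[y0:y1,x0:x1]=m[y0:y1,x0:x1]
    v,u=np.nonzero(k); return np.array([u.mean(),v.mean()]),len(u),(u.min(),v.min(),u.max(),v.max())
E
python3 - <<'E'
from h import *
t=cv2.imread("pics/top0.png"); s=cv2.imread("pics/side0.png")
C={"red":((0,170,90),(4,255,255)),"yel":((22,150,100),(32,255,255)),"blu":((105,150,80),(125,255,255))}
for k,(lo,hi) in C.items():
    a=blob(t,lo,hi,(190,190,280,232)); b=blob(s,lo,hi,(240,208,295,272)); print(k,a,b,tri(a[0],b[0]))
a=blob(t,(0,170,90),(4,255,255),(390,205,430,240)); b=blob(s,(0,170,90),(4,255,255),(280,145,305,165)); print("stop",a,b,tri(a[0],b[0]))
a=blob(t,(45,100,60),(85,255,255),(375,215,398,240)); b=blob(s,(45,100,60),(85,255,255),(285,155,310,175)); print("lamp",a,b,tri(a[0],b[0]))
for n,uv,z in(("switch",(363,232),.07),("lamp",(385,228),.066),("stop",(408.5,223.5),.09)): print(n,onz("top",uv,z))
f=cv2.INTER_CUBIC
A=cv2.resize(t[185:235,185:285],None,fx=4,fy=4,interpolation=f);B=cv2.resize(t[200:255,315:435],None,fx=4,fy=4,interpolation=f)
D=cv2.resize(s[210:295,235:295],None,fx=4,fy=4,interpolation=f);E=cv2.resize(s[145:215,265:325],None,fx=4,fy=4,interpolation=f)
o=np.zeros((600,800,3),np.uint8); o[:200,:400]=A; o[200:420,:480]=B; o[:340,490:730]=D; o[345:600,490:730]=E[:255]
cv2.imwrite("pics/z0.png",o)
E
```

```text
red (array([207.55172414, 205.        ]), 29, (np.int64(201), np.int64(202), np.int64(213), np.int64(207))) (array([260.11206897, 253.26724138]), 116, (np.int64(257), np.int64(243), np.int64(263), np.int64(263))) (array([0.52803461, 0.21968068, 0.0633236 ]), np.float64(0.04133591527812541))
yel (array([232.90909091, 209.        ]), 11, (np.int64(226), np.int64(208), np.int64(237), np.int64(210))) (array([266.25438596, 236.21052632]), 114, (np.int64(263), np.int64(227), np.int64(269), np.int64(246))) (array([0.52194675, 0.16156968, 0.0628463 ]), np.float64(0.8651311084423696))
blu (array([255.51111111, 210.28888889]), 45, (np.int64(250), np.int64(208), np.int64(261), np.int64(212))) (array([272.13541667, 221.0625    ]), 96, (np.int64(269), np.int64(213), np.int64(275), np.int64(231))) (array([0.5172534 , 0.10952478, 0.06681214]), np.float64(0.14171997798598568))
stop (array([408.84831461, 222.98314607]), 178, (np.int64(401), np.int64(216), np.int64(416), np.int64(230))) (array([292.5       , 153.35555556]), 90, (np.int64(286), np.int64(150), np.int64(299), np.int64(157))) (array([ 0.4938813 , -0.23923492,  0.08243502]), np.float64(0.0005842307473358233))
lamp (array([385.18181818, 227.47272727]), 55, (np.int64(381), np.int64(224), np.int64(389), np.int64(231))) (array([295.0952381 , 164.85714286]), 21, (np.int64(292), np.int64(163), np.int64(298), np.int64(166))) (array([ 0.48376404, -0.18846632,  0.06929115]), np.float64(0.04408267905478169))
switch [ 0.4722717  -0.13706443  0.07      ]
lamp [ 0.48271556 -0.18890533  0.066     ]
stop [ 0.49201147 -0.23600627  0.09      ]
```

View pics/z0.png

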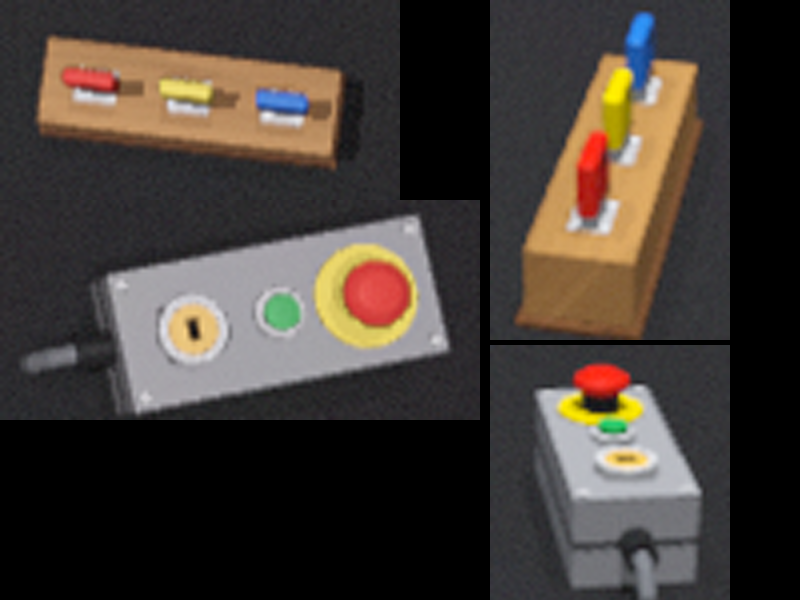

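The crop confirms the oak stand with red at its +y end (zoomed (90,80)) and the keyway slot at zoomed (193,328), across the station. The planned tool yaw change is −1.256 rad for the grasp, then about +1.88 for the transfer, then −1.67 for the turn, which keeps joint 7 in range.

```bash
python3 -m crank '[{"offset":[22,-31,-5],"roll":-0.105,"claw":0},{"offset":[22,-31,-5],"roll":-0.105,"claw":0},{"offset":[22,-31,-5],"roll":-0.105,"claw":0},{"offset":[22,-31,-5],"roll":-0.105,"claw":0},{"offset":[22,-31,-5],"roll":-0.105,"claw":0},{"offset":[22,-31,-5],"roll":-0.105,"claw":0},{"offset":[22,-31,-5],"roll":-0.105,"claw":0},{"offset":[22,-31,-5],"roll":-0.105,"claw":0},{"offset":[22,-31,-5],"roll":-0.105,"claw":0},{"offset":[22,-31,-5],"roll":-0.105,"claw":0},{"offset":[22,-31,-5],"roll":-0.105,"claw":0},{"offset":[22,-31,-5],"roll":-0.105,"claw":0}]' 20
python3 -m crank '[{"offset":[0,0,0],"roll":0,"claw":0},{"offset":[0,0,0],"roll":0,"claw":0},{"offset":[0,0,0],"roll":0,"claw":0}]'
cat >> h.py <<'E'
def st():
    s=arm.sense(); q=s["eef_rot"]; 
    from scipy.spatial.transform import Rotation as R
    M=R.from_quat(q).as_matrix(); print("t",round(s["time"],2),"pos",(s["position"]*1e3).round(1),"yawY",np.arctan2(M[1,1],M[0,1]).round(4),"z",M[:,2].round(3),"F",s["ft_force"].round(1),"M",s["wrist_torque"].round(2),"gap",round(s["finger_gap"]*1e3,1),"grip",round(s["grip_force"],1),"j7",s["joint_pos"][6].round(2))
    return s
E
python3 - <<'E'
from h import *
st()
# model fit of red head with top-view silhouettes: corners of box
t=cv2.imread("pics/top0.png"); s=cv2.imread("pics/side0.png")
def mask(n,c,yaw,z0,z1,hx,hy):
    ca,sa=np.cos(yaw),np.sin(yaw)
    P=np.array([[c[0]+a*ca-b*sa,c[1]+a*sa+b*ca,z] for a in(-hx,hx) for b in(-hy,hy) for z in(z0,z1)])
    p=proj(n,P); return cv2.convexHull(p.astype(np.float32))[:,0]
def obs(im,box,k):
    x0,y0,x1,y1=box; c=im[y0:y1,x0:x1].astype(int); B,G,R=c[...,0],c[...,1],c[...,2]
    w={"red":R-1.6*G-20,"blu":B-1.3*R-20,"yel":G-1.5*B-20}[k]>0
    if k=="yel": w&=(G>.75*R)&(G>90)
    if k=="red": w&=(G<.4*R)
    m=np.zeros(im.shape[:2],np.uint8); m[y0:y1,x0:x1]=w; return m
out={}
for k in("red","yel","blu"):
    r=[]
    for im,n,box in((t,"top",(195,195,280,225)),(s,"side",(245,208,285,270))):
        m=cv2.moments(obs(im,box,k),True); r.append((m["m10"]/m["m00"],m["m01"]/m["m00"],m["m00"]))
    def f(p):
        e=[]
        for n,o in zip(("top","side"),r):
            q=cv2.moments(mask(n,p,1.474,.05,.08,.015,.005)); e+=[q["m10"]/q["m00"]-o[0],q["m01"]/q["m00"]-o[1]]
        return np.array(e)
    S=least_squares(f,(.525,.17)); out[k]=S.x; print(k,S.x.round(4),S.fun.round(2),[round(x[2]) for x in r],[round(cv2.contourArea(mask(n,S.x,1.474,.05,.08,.015,.005))) for n in("top","side")])
d=out["red"]-out["blu"]; print("stand yaw",-np.arctan2(d[0],d[1]),np.hypot(*d))
E
```

```text
time: 1.1
position: [0.5246, 0.222, 0.1752]
eef_rot: [0.744, 0.669, -0.0, -0.0]
ft_force: [-0.1, 1.9, 0.3]
finger_gap: 0.093
grip_force: 0.0
time: 1.35
position: [0.5235, 0.2242, 0.1752]
eef_rot: [0.742, 0.671, -0.0, -0.001]
ft_force: [0.3, 0.4, -1.3]
finger_gap: 0.0928
grip_force: 0.0
t 1.35 pos [523.5 224.2 175.2] yawY -0.1001 z [-0.002  0.    -1.   ] F [ 0.3  0.4 -1.3] M [ 0.01  0.12 -0.02] gap 92.8 grip 0.0 j7 -0.32
red [0.5281 0.2206] [-0.25  0.1  -0.11 -0.3 ] [53, 122] [84, 180]
yel [0.5239 0.1714] [-2.62 -0.14 -0.9  -3.24] [63, 214] [81, 156]
blu [0.5175 0.1092] [ 0.66  0.33 -0.23  0.66] [58, 110] [77, 133]
stand yaw -0.09492498973515986 0.11194956117258896
```

```bash
python3 -m crank '[{"offset":[4.5,-4,0],"roll":0.005,"claw":0},{"offset":[0,0,-20],"roll":0,"claw":0},{"offset":[0,0,-30],"roll":0,"claw":0},{"offset":[0,0,-30],"roll":0,"claw":0},{"offset":[0,0,-20],"roll":0,"claw":0},{"offset":[0,0,-10],"roll":0,"claw":0},{"offset":[0,0,0],"roll":0,"claw":0.5},{"offset":[0,0,0],"roll":0,"claw":0.5},{"offset":[0,0,0],"roll":0,"claw":0.7},{"offset":[0,0,0],"roll":0,"claw":0.7}]' 8
python3 - <<'E'
from h import *
st(); o=np.zeros((420,800,3),np.uint8)
s=arm.read_camera("side"); cv2.imwrite("pics/s1.png",s); t=arm.read_camera("top"); cv2.imwrite("pics/t1.png",t)
o[:400,:400]=cv2.resize(s[200:300,215:315],None,fx=4,fy=4,interpolation=2); o[:400,400:]=cv2.resize(t[150:250,170:270],None,fx=4,fy=4,interpolation=2); cv2.imwrite("pics/z1.png",o)
E
```

```text
time: 2.18
position: [0.5297, 0.2202, 0.0673]
eef_rot: [0.74, 0.673, 0.002, 0.0]
ft_force: [0.8, -0.7, 0.6]
finger_gap: 0.0709
grip_force: 0.0
t 2.18 pos [529.7 220.2  67.3] yawY -0.0956 z [ 0.003  0.001 -1.   ] F [ 0.8 -0.7  0.6] M [-0.09  0.1   0.03] gap 70.9 grip 0.0 j7 -0.25
```

View pics/z1.png

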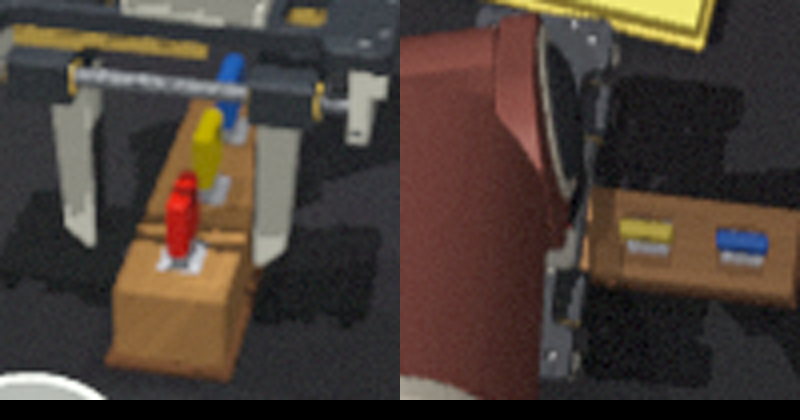

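The red key sits midway between the fingers (zoomed 180, against inner finger edges 95 and 258), with the others clear. I'll lower 3 mm and close gently.

```bash
python3 -m crank '[{"offset":[-0.5,0,-3],"roll":0,"claw":0.7},{"offset":[0,0,0],"roll":0,"claw":0.85},{"offset":[0,0,0],"roll":0,"claw":1},{"offset":[0,0,0],"roll":0,"claw":1},{"offset":[0,0,0],"roll":0,"claw":1},{"offset":[0,0,0],"roll":0,"claw":1},{"offset":[0,0,0],"roll":0,"claw":1},{"offset":[0,0,0],"roll":0,"claw":1},{"offset":[0,0,0],"roll":0,"claw":1},{"offset":[0,0,0],"roll":0,"claw":1}]' 8 >/dev/null
python3 - <<'E'
from h import *
st()
E
```

```text
t 3.12 pos [528.1 219.7  62.6] yawY -0.096 z [-0.  0. -1.] F [ 0.3  0.3 -0.4] M [-0.12  0.06  0.02] gap 10.1 grip 8.0 j7 -0.25
```

```bash
python3 -m crank '[{"offset":[0,0,0],"roll":0,"claw":1},{"offset":[0,0,0],"roll":0,"claw":1},{"offset":[0,0,0],"roll":0,"claw":1},{"offset":[0,0,2],"roll":0,"claw":1},{"offset":[0,0,2],"roll":0,"claw":1},{"offset":[0,0,2],"roll":0,"claw":1},{"offset":[0,0,4],"roll":0,"claw":1},{"offset":[0,0,6],"roll":0,"claw":1},{"offset":[0,0,8],"roll":0,"claw":1},{"offset":[0,0,8],"roll":0,"claw":1},{"offset":[0,0,8],"roll":0,"claw":1},{"offset":[0,0,0],"roll":0,"claw":1}]' 50 >/dev/null
python3 - <<'E'
from h import *
st()
cv2.imwrite("pics/s2.png",cv2.resize(arm.read_camera("side")[170:300,215:345],None,fx=4,fy=4,interpolation=2))
E
```

```text
t 4.12 pos [530.1 220.3 106. ] yawY -0.096 z [ 0.006  0.003 -1.   ] F [ 0.4 -0.3 -0.1] M [-0.11  0.05  0.01] gap 9.9 grip 50.0 j7 -0.27
```

View pics/s2.png

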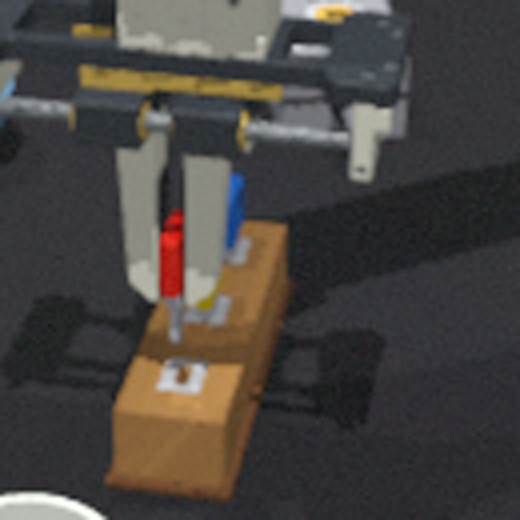

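The red key is out, gripped at its head, and its slot is empty. Next I'll lift and start the transfer, and refine the keyway from the first pictures.

```bash
python3 -m crank '[{"offset":[0,0,30],"roll":0,"claw":1},{"offset":[0,0,30],"roll":0,"claw":1},{"offset":[-4,-25,0],"roll":0.11,"claw":1},{"offset":[-4,-25,0],"roll":0.11,"claw":1},{"offset":[-4,-25,0],"roll":0.11,"claw":1},{"offset":[-4,-25,0],"roll":0.11,"claw":1},{"offset":[-4,-25,0],"roll":0.11,"claw":1},{"offset":[-4,-25,0],"roll":0.11,"claw":1},{"offset":[-4,-25,0],"roll":0.11,"claw":1},{"offset":[-4,-25,0],"roll":0.11,"claw":1}]' >/dev/null
python3 - <<'E'
from h import *
st()
t=cv2.imread("pics/top0.png"); s=cv2.imread("pics/side0.png")
a=blob(t,(8,60,130),(25,255,255),(350,220,378,246)); b=blob(s,(8,60,130),(25,255,255),(288,168,312,182)); print("brass",a,b,tri(a[0],b[0]),onz("top",a[0],.07),onz("side",b[0],.07))
# dark slot within brass: sub-pixel ellipse of bezel
for n,im,box in(("top",t,(345,215,382,248)),):
    h=cv2.cvtColor(im,cv2.COLOR_BGR2HSV); x0,y0,x1,y1=box; g=h[y0:y1,x0:x1]; m=((g[...,2]>170)|(g[...,1]>60)&(g[...,2]>100)).astype(np.uint8)
    c=max(cv2.findContours(m,0,1)[0],key=cv2.contourArea); e=cv2.fitEllipse(c); print("bezel",e,onz(n,np.array(e[0])+[x0,y0],.068))
# station cover outline
h=cv2.cvtColor(t,cv2.COLOR_BGR2HSV); m=((h[...,2]>85)).astype(np.uint8)*255; k=np.zeros_like(m); k[200:258,338:432]=m[200:258,338:432]
k=cv2.morphologyEx(k,cv2.MORPH_OPEN,np.ones((5,5))); c=max(cv2.findContours(k,0,1)[0],key=cv2.contourArea)
P=np.array([onz("top",p[0],.062)[:2]*1000 for p in c],np.float32); print(cv2.minAreaRect(P))
r=P-P.mean(0); print("pca",np.linalg.svd(r)[2][0])
# slot dark
x0,y0,x1,y1=(357,226,370,239); g=t[y0:y1,x0:x1].max(2).astype(float); w=np.clip(120-g,0,None); v,u=np.mgrid[y0:y1,x0:x1]; uv=((u*w).sum()/w.sum(),(v*w).sum()/w.sum()); print("slot",uv,onz("top",uv,.069))
E
```

```text
t 5.0 pos [495.8  18.4 162.9] yawY 0.7895 z [ 0. -0. -1.] F [ 0.3 -0.1 -0.1] M [-0.   -0.03  0.05] gap 10.0 grip 50.0 j7 0.75
brass (array([362.85840708, 231.84070796]), 113, (np.int64(357), np.int64(226), np.int64(369), np.int64(238))) (array([298.67647059, 172.79411765]), 34, (np.int64(294), np.int64(171), np.int64(303), np.int64(175))) (array([ 0.47251313, -0.13693863,  0.06905804]), np.float64(0.08881715458380768)) [ 0.47263007 -0.13674063  0.07      ] [ 0.47223542 -0.13473123  0.07      ]
bezel ((17.951705932617188, 16.67193603515625), (16.22899627685547, 17.55088233947754), 0.723766028881073) [ 0.47315933 -0.13739071  0.068     ]
((483.0966796875, -186.5554962158203), (82.45032501220703, 190.20314025878906), 12.1558837890625)
pca [-0.21452062  0.97671944]
slot (np.float64(362.95643564356436), np.float64(231.94257425742575)) [ 0.47247012 -0.13718166  0.069     ]
```

```bash
python3 -m crank '[{"offset":[-2.5,-17.5,0],"roll":0.1105,"claw":1},{"offset":[-2.5,-17.5,0],"roll":0.1105,"claw":1},{"offset":[-2.5,-17.5,0],"roll":0.1105,"claw":1},{"offset":[-2.5,-17.5,0],"roll":0.1105,"claw":1},{"offset":[-2.5,-17.5,0],"roll":0.1105,"claw":1},{"offset":[-2.5,-17.5,0],"roll":0.1105,"claw":1},{"offset":[-2.5,-17.5,0],"roll":0.1105,"claw":1},{"offset":[-2.5,-17.5,0],"roll":0.1105,"claw":1},{"offset":[-2.5,-15.5,0],"roll":0.1105,"claw":1},{"offset":[0,0,-20],"roll":0,"claw":1},{"offset":[0,0,-15],"roll":0,"claw":1},{"offset":[0,0,0],"roll":0,"claw":1}]' >/dev/null
python3 - <<'E'
from h import *
st()
o=np.zeros((440,800,3),np.uint8)
s=arm.read_camera("side"); cv2.imwrite("pics/s3.png",s); t=arm.read_camera("top"); cv2.imwrite("pics/t3.png",t)
o[:440,:400]=cv2.resize(s[100:210,250:350],None,fx=4,fy=4,interpolation=2); o[:400,400:]=cv2.resize(t[180:280,310:410],None,fx=4,fy=4,interpolation=2); cv2.imwrite("pics/z3.png",o)
E
```

```text
t 6.0 pos [ 471.6 -136.2  125.7] yawY 1.7771 z [-0.005  0.001 -1.   ] F [-0.7  0.1 -0.2] M [0.01 0.02 0.01] gap 9.7 grip 50.0 j7 1.83
```

View pics/z3.png

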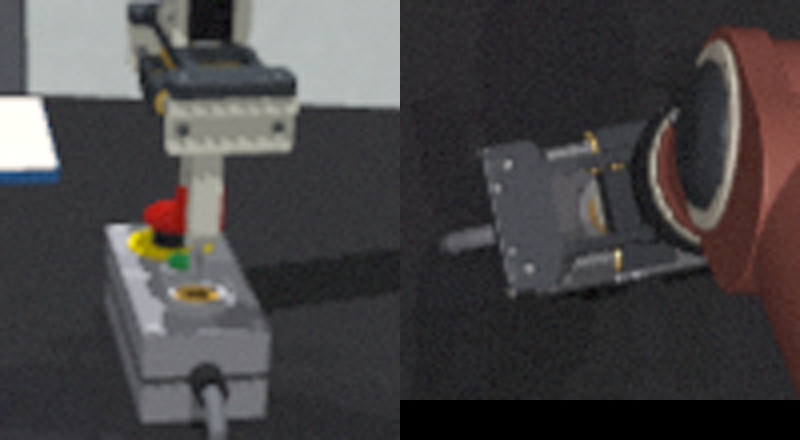

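The key hangs over the switch: blade at zoomed x≈198 against the slot centre at 195 in the side view. I'll correct and descend gently.

```bash
python3 -m crank '[{"offset":[1,-0.8,-4],"roll":0.007,"claw":1},{"offset":[0,0,-3],"roll":0,"claw":1},{"offset":[0,0,0],"roll":0,"claw":1},{"offset":[0,0,-2],"roll":0,"claw":1},{"offset":[0,0,-1],"roll":0,"claw":1},{"offset":[0,0,-1],"roll":0,"claw":1},{"offset":[0,0,-1],"roll":0,"claw":1},{"offset":[0,0,-1],"roll":0,"claw":1},{"offset":[0,0,0],"roll":0,"claw":1}]' >/dev/null
python3 - <<'E'
from h import *
st()
E
```

```text
t 6.85 pos [ 474.5 -136.6  114.5] yawY 1.7856 z [-0.  0. -1.] F [ 0.1  0.1 -0.5] M [0.05 0.02 0.04] gap 9.6 grip 50.0 j7 1.83
```

```bash
python3 -m crank '[{"offset":[-1.5,-0.4,0],"roll":0,"claw":1},{"offset":[0,0,0],"roll":0,"claw":1},{"offset":[0,0,-1],"roll":0,"claw":1},{"offset":[0,0,-1],"roll":0,"claw":1},{"offset":[0,0,-1],"roll":0,"claw":1},{"offset":[0,0,0],"roll":0,"claw":1}]' >/dev/null
python3 -c "from h import *;st()"
```

```text
t 7.35 pos [ 472.9 -137.1  111.4] yawY 1.7855 z [-0.001 -0.    -1.   ] F [-0.2  0.3 -0.6] M [0.01 0.05 0.04] gap 9.6 grip 50.0 j7 1.83
```

```bash
python3 -m crank '[{"offset":[0,0,-1],"roll":0,"claw":1},{"offset":[0,0,-1],"roll":0,"claw":1},{"offset":[0,0,-1],"roll":0,"claw":1},{"offset":[0,0,0],"roll":0,"claw":1}]' >/dev/null
python3 -c "from h import *;st()"
```

```text
t 7.68 pos [ 472.2 -137.2  108.2] yawY 1.7853 z [-0.002 -0.    -1.   ] F [-2.1 -1.  -0.4] M [-0.06  0.41 -0.  ] gap 9.6 grip 50.0 j7 1.83
```

```bash
python3 -m crank '[{"offset":[-0.7,-0.3,0],"roll":0,"claw":1},{"offset":[0,0,-1],"roll":0.03,"claw":1},{"offset":[0,0,-1],"roll":-0.06,"claw":1},{"offset":[0,0,-1],"roll":0.06,"claw":1},{"offset":[0,0,0],"roll":-0.03,"claw":1}]' >/dev/null
python3 -c "from h import *;st()"
```

```text
t 8.1 pos [ 471.8 -137.7  105.7] yawY 1.7874 z [-0.002 -0.    -1.   ] F [-2.3 -0.4  3. ] M [-0.07  0.73 -0.01] gap 9.3 grip 50.0 j7 1.83
```

```bash
python3 -m crank '[{"offset":[-0.7,0,0],"roll":0.04,"claw":1},{"offset":[0,0,-1],"roll":-0.08,"claw":1},{"offset":[0,0,-1],"roll":0.08,"claw":1},{"offset":[0,0,-1],"roll":-0.08,"claw":1},{"offset":[0,0,0],"roll":0.04,"claw":1}]' 58 >/dev/null
python3 -c "from h import *;st()"
```

```text
t 8.52 pos [ 470.9 -137.7  103.4] yawY 1.7827 z [-0.002 -0.001 -1.   ] F [-4.7  0.4  8.6] M [-0.02  1.09 -0.04] gap 9.9 grip 58.0 j7 1.82
```

```bash
python3 - <<'E'
from h import *
s=arm.read_camera("side"); cv2.imwrite("pics/s4.png",cv2.resize(s[120:200,255:345],None,fx=6,fy=6,interpolation=2)); st()
E
```

```text
t 8.57 pos [ 470.9 -137.6  103.4] yawY 1.7873 z [-0.002 -0.001 -1.   ] F [-4.1  0.   8.4] M [-0.12  1.13  0.03] gap 9.4 grip 58.0 j7 1.83
```

View pics/s4.png

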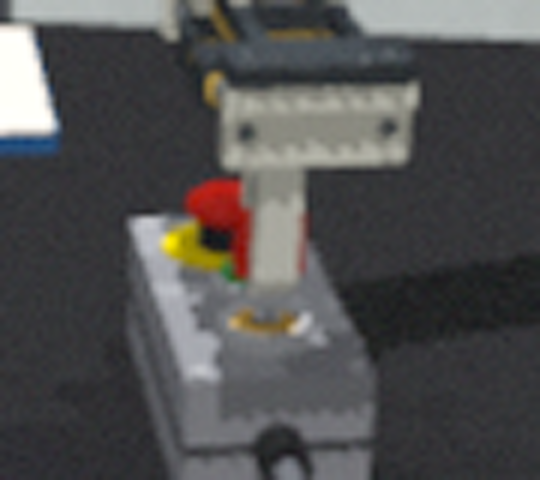

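The side view shows the red head standing out more on the +x side of the finger (zoomed 238–250) than on the −x side (301–305). The key therefore sits about 1–1.5 mm to +x in the grip, and the tool should go further to −x.

```bash
python3 -m crank '[{"offset":[-0.7,-0.1,0],"roll":0,"claw":1},{"offset":[0,0,0],"roll":0,"claw":1}]' >/dev/null
python3 -c "from h import *;st()"
python3 -m crank '[{"offset":[-0.5,-0.1,0],"roll":0,"claw":1},{"offset":[0,0,0],"roll":0,"claw":1}]' >/dev/null
python3 -c "from h import *;st()"
```

```text
t 8.73 pos [ 470.8 -137.7  103.4] yawY 1.7847 z [-0.    -0.001 -1.   ] F [-3.  -0.7  7.2] M [-0.06  0.89 -0.  ] gap 9.8 grip 58.0 j7 1.82
t 8.9 pos [ 470.7 -137.7  103.4] yawY 1.7848 z [ 0.001 -0.001 -1.   ] F [-3.   0.2  7.1] M [-0.09  0.69  0.  ] gap 9.7 grip 58.0 j7 1.82
```

```bash
python3 -m crank '[{"offset":[0,0,-1],"roll":0.05,"claw":1},{"offset":[0,0,-1],"roll":-0.1,"claw":1},{"offset":[0,0,-1],"roll":0.1,"claw":1},{"offset":[0,0,-1],"roll":-0.1,"claw":1},{"offset":[0,0,0],"roll":0.1,"claw":1},{"offset":[0,0,0],"roll":-0.05,"claw":1}]' >/dev/null
python3 -c "from h import *;st()"
```

```text
t 9.4 pos [ 470.7 -137.5   99.1] yawY 1.7875 z [ 0.001 -0.    -1.   ] F [-0.6  0.2  3.9] M [-0.04  0.59  0.01] gap 9.5 grip 58.0 j7 1.82
```

```bash
python3 -m crank '[{"offset":[0,0,-1],"roll":0.05,"claw":1},{"offset":[0,0,-1],"roll":-0.1,"claw":1},{"offset":[0,0,-1],"roll":0.1,"claw":1},{"offset":[0,0,-1],"roll":-0.1,"claw":1},{"offset":[0,0,-0.5],"roll":0.1,"claw":1},{"offset":[0,0,0],"roll":-0.05,"claw":1}]' >/dev/null
python3 -c "from h import *;st()"
```

```text
t 9.9 pos [ 470.9 -137.9   94.7] yawY 1.7872 z [ 0.001 -0.001 -1.   ] F [-2.7 -0.6  5. ] M [-0.21  0.61 -0.04] gap 9.7 grip 58.0 j7 1.82
```

```bash
python3 -m crank '[{"offset":[0,0,-1],"roll":0.05,"claw":1},{"offset":[0,0,-1],"roll":-0.1,"claw":1},{"offset":[0,0,-1],"roll":0.1,"claw":1},{"offset":[0,0,-1],"roll":-0.1,"claw":1},{"offset":[0,0,0],"roll":0.1,"claw":1},{"offset":[0,0,0],"roll":-0.05,"claw":1}]' >/dev/null
python3 -c "from h import *;st()"
```

```text
t 10.4 pos [ 471.9 -137.8   91.3] yawY 1.7873 z [ 0.003 -0.001 -1.   ] F [-1.6  0.1  5. ] M [ 0.03  0.28 -0.01] gap 9.7 grip 58.0 j7 1.82
```

```bash
python3 -m crank '[{"offset":[0,0,-1],"roll":0.05,"claw":1},{"offset":[0,0,-1],"roll":-0.1,"claw":1},{"offset":[0,0,0],"roll":0.05,"claw":1},{"offset":[0,0,0],"roll":0,"claw":1}]' >/dev/null
python3 -c "from h import *;st()"
```

```text
t 10.73 pos [ 472.  -137.8   90.3] yawY 1.7867 z [ 0.004 -0.001 -1.   ] F [-3.5 -0.5 14.8] M [0.04 0.86 0.02] gap 9.5 grip 58.0 j7 1.82
```

```bash
python3 -m crank '[{"offset":[0,0,-0.5],"roll":-0.1,"claw":1},{"offset":[0,0,0],"roll":-0.1,"claw":1},{"offset":[0,0,0],"roll":-0.1,"claw":1},{"offset":[0,0,0],"roll":-0.1,"claw":1},{"offset":[0,0,0],"roll":0,"claw":1}]' >/dev/null
python3 -c "from h import *;st()"
```

```text
t 11.15 pos [ 471.8 -137.8   90.2] yawY 1.3819 z [ 0.003 -0.002 -1.   ] F [-4.9  0.3 18.2] M [0.09 1.06 0.05] gap 9.5 grip 58.0 j7 1.54
```

```bash
python3 -m crank '[{"offset":[-0.2,0,0],"roll":-0.1,"claw":1},{"offset":[-0.2,0,0],"roll":-0.1,"claw":1},{"offset":[0,0.1,0],"roll":-0.1,"claw":1},{"offset":[0,0.1,0],"roll":-0.1,"claw":1},{"offset":[0,0.1,0],"roll":-0.1,"claw":1},{"offset":[0,0.1,0],"roll":-0.1,"claw":1},{"offset":[0,0,0],"roll":0,"claw":1}]' >/dev/null
python3 -c "from h import *;st()"
```

```text
t 11.73 pos [ 471.8 -137.5   90.2] yawY 0.7822 z [ 0.004 -0.001 -1.   ] F [-3.5  0.8 18.1] M [0.12 0.99 0.02] gap 9.4 grip 58.0 j7 1.13
```

```bash
python3 -m crank '[{"offset":[0,0.1,0],"roll":-0.1,"claw":1},{"offset":[0,0.1,0],"roll":-0.1,"claw":1},{"offset":[0,0.1,0],"roll":-0.1,"claw":1},{"offset":[0,0,0],"roll":-0.1,"claw":1},{"offset":[0,0,0],"roll":-0.1,"claw":1},{"offset":[0,0,0],"roll":-0.03,"claw":1},{"offset":[0,0,0],"roll":0,"claw":1},{"offset":[0,0,0],"roll":0,"claw":1}]' >/dev/null
python3 - <<'E'
from h import *
st()
s=arm.read_camera("side"); t=arm.read_camera("top")
o=np.zeros((480,800,3),np.uint8); o[:480,:400]=cv2.resize(s[130:202,265:325],(400,480),interpolation=2); o[:400,400:]=cv2.resize(t[180:280,310:410],None,fx=4,fy=4,interpolation=2); cv2.imwrite("pics/z5.png",o)
E
```

```text
t 12.4 pos [ 471.9 -137.4   90.2] yawY 0.2558 z [ 0.005 -0.001 -1.   ] F [-2.9 -0.3 18. ] M [0.04 0.94 0.01] gap 9.8 grip 58.0 j7 0.77
```

View pics/z5.png

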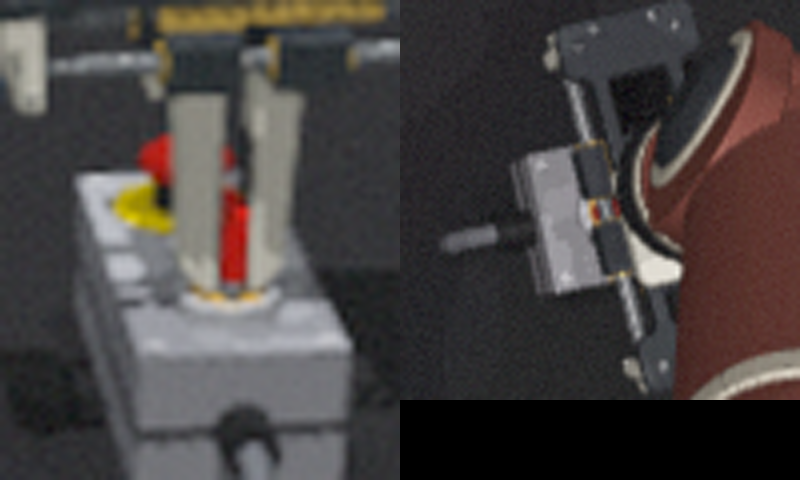

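The key is home between the fingers, with the pads down at the brass face (zoomed (235,290)) and the gripper turned a quarter. I'll check for shutter motion as evidence of the plug angle.

```bash
python3 - <<'E'
from h import *
a=cv2.imread("pics/side0.png").astype(int); p=cv2.imread("pics/s3.png").astype(int)
s=arm.read_camera("side").astype(int); r=(slice(0,118),slice(255,420))
print([np.abs(x[r]-a[r]).mean().round(1) for x in(p,s)], a[:125:8,350].mean(1).round(), s[:125:8,350].mean(1).round(), p[:125:8,350].mean(1).round())
cv2.imwrite("pics/s6.png",s[:130,230:].astype(np.uint8)); st()
E
```

```text
[np.float64(16.7), np.float64(18.6)] [153. 108. 155. 100. 134. 157. 110. 159. 113. 159. 108. 181. 181. 183.
 182. 182.] [152. 109. 154.  98. 135. 155. 113. 159. 112. 158. 110. 180. 182. 180.
 182. 183.] [152. 109. 157. 101. 135. 157. 109. 159. 109. 159. 111. 180. 181. 180.
 181. 183.]
t 12.55 pos [ 471.9 -137.5   90.2] yawY 0.2558 z [ 0.005 -0.001 -1.   ] F [-4.1  0.3 17.5] M [0.   1.02 0.07] gap 9.7 grip 58.0 j7 0.77
```

View pics/s6.png

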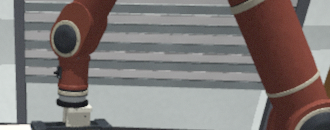

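The shutter in the background is unchanged so far. I'll turn a little further until the stop shows in the torque.

```bash
cat >> h.py <<'E'
def avg(n=6):
    F=[];
    for _ in range(n):
        im=arm.read_camera("side").astype(int); s=arm.sense(); F.append(np.r_[s["ft_force"],s["wrist_torque"]])
    print("avg",np.mean(F,0).round(3)); print("shutter",im[:125:4,350].mean(1).round().astype(int)); return im
E
python3 -m crank '[{"offset":[0,0,0],"roll":-0.06,"claw":1},{"offset":[0,0,0],"roll":0,"claw":1},{"offset":[0,0,0],"roll":0,"claw":1}]' >/dev/null
python3 -c "from h import *;st();avg();print(cv2.imread('pics/side0.png')[:125:4,350].mean(1).round().astype(int))"
python3 -m crank '[{"offset":[0,0,0],"roll":-0.06,"claw":1},{"offset":[0,0,0],"roll":0,"claw":1},{"offset":[0,0,0],"roll":0,"claw":1}]' >/dev/null
python3 -c "from h import *;st();avg()"
```

```text
t 12.8 pos [ 471.9 -137.5   90.2] yawY 0.1956 z [ 0.005 -0.001 -1.   ] F [-4.8  0.7 20.3] M [0.04 0.97 0.06] gap 9.5 grip 58.0 j7 0.73
avg [-3.272  0.486 18.42   0.046  0.952  0.055]
shutter [154 141 106 126 157 154  98 107 134 156 155 112 110 170 158 112 112 113
 160 155 111 112 181 182 182 184 182 181 182 183 182 182]
[153 140 108 124 155 154 100 110 134 158 157 109 110 169 159 113 113 114
 159 153 108 111 181 183 181 182 183 182 182 184 182 182]
t 13.35 pos [ 471.9 -137.5   90.2] yawY 0.1356 z [ 0.005 -0.001 -1.   ] F [-3.9  1.  17.7] M [0.04 0.97 0.04] gap 9.4 grip 58.0 j7 0.69
avg [-3.514  0.634 18.669  0.059  0.967  0.027]
shutter [152 143 108 123 155 156 100 110 134 157 157 110 109 171 157 111 112 110
 158 156 112 113 182 181 180 183 183 182 183 184 181 183]
```

```bash
python3 -m crank '[{"offset":[0,0,0],"roll":-0.03,"claw":1},{"offset":[0,0,0],"roll":0,"claw":1}]' >/dev/null
python3 -c "from h import *;st();avg()" | grep -v shutter
python3 -m crank '[{"offset":[0,0,0],"roll":-0.02,"claw":1},{"offset":[0,0,0],"roll":0,"claw":1}]' >/dev/null
python3 -c "from h import *;st();im=avg(10);a=cv2.imread('pics/side0.png').astype(int);d=np.abs(im-a).sum(2)[:120,255:];print((d>60).mean(1)[::8].round(2))"
```

```text
t 13.82 pos [ 472.  -137.5   90.2] yawY 0.1049 z [ 0.005 -0.001 -1.   ] F [-4.2  1.  18.2] M [0.03 0.98 0.09] gap 9.6 grip 58.0 j7 0.66
avg [-3.763  0.361 18.639  0.035  0.98   0.047]
 158 155 115 110 181 182 180 182 180 183 182 183 183 183]
t 14.28 pos [ 471.9 -137.5   90.2] yawY 0.0853 z [ 0.005 -0.001 -1.   ] F [-4.   0.1 19.1] M [0.1  0.95 0.04] gap 9.9 grip 58.0 j7 0.65
avg [-3.893  0.689 18.558  0.052  0.978  0.081]
shutter [152 140 109 125 155 154  99 111 135 157 155 111 111 170 159 116 109 115
 160 155 111 113 181 182 181 182 181 182 181 183 181 182]
[0.38 0.34 0.42 0.4  0.44 0.43 0.4  0.37 0.35 0.36 0.31 0.31 0.25 0.21
 0.2 ]
```

```bash
python3 -m crank '[{"offset":[0,0,0],"roll":0.03,"claw":1},{"offset":[0,0,0],"roll":0,"claw":1},{"offset":[0,0,0],"roll":0,"claw":1},{"offset":[0,0,0],"roll":0,"claw":1}]' >/dev/null
python3 -c "from h import *;st();print(arm.finish_job())"
```

```text
t 15.12 pos [ 471.9 -137.5   90.2] yawY 0.1156 z [ 0.005 -0.001 -1.   ] F [-3.   1.3 17.9] M [0.02 0.97 0.08] gap 9.7 grip 58.0 j7 0.67
the job is handed in; nothing more can be done
None
```

I handed the job in at 15.1 s with the red key pressed home in the switch, turned about 1.67 rad clockwise and still gripped at 58 N. The hand-in gave no verdict, and I never saw the shutter move, so the plug angle is inferred from the key's turn, depth and torque.

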